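# Stirrer speed up by four clicks

### The job

Turn the stirrer's speed up by exactly four clicks: with a fingertip push the orange peg on the dial round clockwise (seen from above) until the dial has clicked four times, going neither backwards nor past the fourth click, and then press the green start button right down and let it come up again. Push gently and do not pinch the peg between the fingers. Leave the beaker on its plate and the vials and bottles beside the stirrer standing where they are.

Things in the scene. Friction and masses are not known exactly. Their poses are not given: they have to be found in the camera images.
- stirrer: white magnetic stirrer, fixed to the bench: housing 220 mm deep (its x, pointing away from the robot) by 160 mm wide (its y), origin at the centre of its underside, flat deck 60 mm above the bench. A round steel plate (110 mm across, top 66 mm above the bench) is at its far end; the dial (left) and the green button (right) are on the near end.
- plate_top (a point): centre of the top of the steel plate, 110 mm across
- speed_ring: black ring 90 mm across and 3 mm high, fixed on the stirrer's deck, with 12 white ticks 30 degrees apart, one for each click position; it lies under the dial. Origin on the dial's axis, at deck height; its x axis points at the tick that the peg stands by at the start.
- dial_axis (a point): point on the dial's vertical axis at the height of the dial's flat top (75 mm above the bench). The dial is a grey disc 73 mm across, 10 mm thick.
- dial_peg (a point): middle of the upright orange peg on the dial: 12 mm in diameter, standing 22 mm above the dial's flat top (this point is 11 mm above the flat top), 28 mm from the dial's axis. It turns with the dial.
- speed_dial (a joint): turn of the dial in rad, growing clockwise seen from above; 0 (within 0.06) at the start. Click positions lie every 0.524 rad (30 degrees), so the fourth is at 2.094. A spring detent resists with about 3 to 5 N at the peg at first, less towards half-way; a little past half-way the dial snaps forward into the next position by itself and stays there. It does not stop at the fourth: the end stops are far on (-1.3 and 4.2).
- start_button (a joint): travel of the round green button, 0 up, 0.005 m fully down; a spring (about 4 N when fully down) brings it back up
- start_button_top (a point): centre of the top face of the green button, 24 mm across, pressed downwards
- beaker: glass beaker, 56 mm across and 69 mm high, standing loose on the steel plate; origin at the centre of its underside
- cal_vial: small white vial with a purple cap, 25 mm across, 46 mm high, standing on the bench left of the stirrer; loose; origin at the centre of its underside
- cal_vial_2: small white vial with a teal cap, 25 mm across, 46 mm high, standing on the bench left of the stirrer; loose; origin at the centre of its underside
- control_bottle: small brown bottle with a red cap, 33 mm across, 62 mm high, standing on the bench right of the stirrer; loose; origin at the centre of its underside
- control_bottle_2: small brown bottle with a green cap, 33 mm across, 62 mm high, standing on the bench right of the stirrer; loose; origin at the centre of its underside
- amber_reagent: brown bottle with a black cap, 48 mm across, 98 mm high, standing on the bench right of the stirrer's far end; loose; origin at the centre of its underside
Things that resemble listed ones, but are neither listed nor needed, are in the scene too. There is more than one size of the amber_reagent; the job needs the middle-sized.

How it is judged (in metres and radians):
On the way, in this order (a step that is already met when the one before it is completed fails the run):
1. the dial rests in the fourth click position clockwise from where it began (value of joint speed_dial between 1.9444 and 2.2444 rad and velocity of joint speed_dial between -0.2 and 0.2 rad/s), for 0.2 s.
2. the green button is pressed right down, with the dial still at the fourth click (all of step 1 and value of joint start_button above 0.0035 m), for 0.05 s.
At the end, for the whole second after the job is handed in: The dial rests in its fourth click position clockwise from the start (within 0.15 rad), the start button is up again, and the beaker (upright on the plate) and the five vials and bottles stand upright within 20 mm of where they were (all of step 1 and value of joint start_button below 0.0015 m and not (distance of beaker from where it was at the start of the episode above 0.02 m) and not (distance of cal_vial from where it was at the start of the episode above 0.02 m) and not (distance of cal_vial_2 from where it was at the start of the episode above 0.02 m) and not (distance of control_bottle from where it was at the start of the episode above 0.02 m) and not (distance of control_bottle_2 from where it was at the start of the episode above 0.02 m) and not (distance of amber_reagent from where it was at the start of the episode above 0.02 m) and angle between each of beaker, cal_vial, cal_vial_2, control_bottle, control_bottle_2, amber_reagent's own z axis and vertical below 0.15 rad and horizontal distance between beaker and plate_top below 0.045 m and linear speed of beaker below 0.02 m/s); the robot touches nothing.
It fails at once if the dial is turned more than half a click past the fourth, or backwards by more than half a click (value of joint speed_dial above 2.3562 rad or value of joint speed_dial below -0.33 rad).
It fails at once if the start button is pressed before the dial is at the fourth click (value of joint start_button above 0.003 m and value of joint speed_dial below 1.8326 rad).
It fails at once if the peg is pinched between the fingers (horizontal distance between the grasp point and dial_peg below 0.008 m and contact force between the fingers and speed_ring above 0.5 N).
It fails at once if the dial is pushed with more than 25 N (contact force between the arm and speed_ring above 25 N).
It fails at once if the beaker, a vial or a bottle is pushed, lifted or carried more than 20 mm (distance of any of beaker, cal_vial, cal_vial_2, control_bottle, control_bottle_2, amber_reagent from where it was at the start of the episode above 0.02 m).
It also fails if it takes over 64 s, if anything falls off the work surface, if the arm or the gripper's body presses on something with over 40 N, if the wrist force passes 120 N, or if a joint passes its speed limit or range.

### The arm

A 6-joint arm with a two-finger parallel gripper is mounted at the origin on a cart in front of the work surface, level with it; the furniture and walls round the work are solid. World frame = base frame: x ahead of the robot, y to its left, z up, the work surface at z = 0. Lengths are in m, angles in degrees, forces in N, time in s.
With the tool pointing down it reaches from about 0.35 to 0.875 m from the base axis. Payload 4.2 kg.
Tool frame: the origin (TCP) lies midway between the tips of the shut fingers; the grasp point (between the pads) lies 19 mm behind it; z points along the fingers, y is the direction in which the jaws open and shut (so a half turn about z gives the same grasp; the last joint's range is limited). The gripper opens to 87 mm and grips with 3 to 60 N. Pads are 19 mm wide; open, the fingers measure 117 mm over their backs; the gripper's body (75 mm by 190 mm) begins 51 mm behind the grasp point.
Start: joints at [89.874, 22.042, 0.453, 0, -68.411, -14.817], TCP at [0.161, 0.604, 0.223] pointing down, gripper open.
Joint ranges: [-179.83, 179.83], [-69.29, 118.12], [-61.27, 80.66], [-181.25, 117.63], [-171.15, -9.14], [-177.46, 177.46]. Speed limits (degrees/s): [159.86, 159.86, 180, 180, 180, 180].

### API

Orientations are given as a 3x3 rotation matrix whose columns are the frame's x, y, z axes.
In Python, from station import sense, capture, get_calibration, finish_job, spot_in, spot_point gives the robot as it stands.
- The arm moves only by the shell command python3 -m inch 'ROWS'. ROWS is JSON, a list of rows, each an object with "fingers": the finger opening in cm, from 0 to 8.7; "delta_pos": the shift along the tool's x, y, z in cm, a list of three; "spin": the turn about the tool's z in degrees. In form: [{"fingers": fingers, "delta_pos": [dx, dy, dz], "spin": spin}, ...]. A call has 1 to 20 rows; each row is the pose to reach, as a shift and turn from the pose commanded when the call began, along the tool's axes at that moment; what a row does not reach only later rows make up. A row lasts 1/10 s, in which the tool goes at most 50 mm and 8.59 degrees, less where a joint would pass 70% of its speed; a pose out of reach is approached as far as the arm can. A call with a gripper value outside its range is refused whole. The fingers move at their own pace and stop on an object; the grip force is fixed at half the most. Time passes only in rows, so rows that repeat a pose let the fingers close. It gives the time, the measured TCP pose, the force and the opening at its end, in the units of the state.
- sense(): the state, without advancing time (a new reading comes with each control period).
- capture(name): name is "scene" or "top" or "wrist"; returns the picture (420x560x3 uint8, red, green, blue); there is no depth.
- get_calibration(name): a dict with "K" (3x3 intrinsics, pixels), "dist" ([k1, k2, p1, p2, k3] as OpenCV has them; the pictures are not rectified), "T" (4x4, takes a point from camera to world coordinates). Camera axes: x right, y up, looking along -z (the intrinsics and any distortion apply to the point x, -y, -z); pixel columns grow to the right and rows downward; lengths in m; the calibration is good to about 2 mm. A picture is of the moment at which its call begins: read the wrist's pose just before it. get_calibration takes no time and is no camera call; for the wrist camera it gives the pose at the moment of the call.
- finish_job(): hands the job in, once; it reports no verdict.
Trained networks look in the newest picture that a camera, given by its name, has taken for a name from the list of things; names that differ only in an ending like _2 or _b are one class to them, and where a whole thing is asked for, a point or a joint stands for the part that bears it (a point fixed in the world has none). Each returns a list of dicts, best first, with "conf" (0 to 1); they miss things now and then, are a little off and sometimes report something else, mostly with a low value. They report only what shows in the picture. A call takes as long as a camera call. They do not tell look-alikes from the thing itself.
- spot_in(camera, target): "extent" ([left, top, right, bottom] as shares, 0 to 1, of the picture: columns of its width, rows of its height, round what is visible of it).
- spot_point(camera, target): "location" ([column, row] as shares, 0 to 1, of the picture: columns of its width, rows of its height: a listed point, or the origin of a listed thing).
The state is a dict: "time_s": time; "joints": joint angles; "joint_velocities": joint speeds; "effort": joint torques, N m; "tcp_pos": TCP position; "ee_rot": TCP orientation; "wrist_force": force on the tool from outside, world axes, zero at the start; "moment": the same for the moment, N m; "gripper_width": opening from 0.0 (shut) to 1.0 (fully open).
Only numpy, scipy, OpenCV 4.12 (cv2) and the standard library are available. Lean on these libraries where they do the work, as an engineer would, in place of code of your own. Each camera call takes 0.05 s, during which the arm holds its last target.

## Working session

There is one attempt and no reset: what is moved stays moved. The work goes in short steps, Python scripts to look and compute and a shell command to move; the robot and the scene stay as the last step left them, time stands still between calls to the robot, and variables do not carry over. Pictures are saved under pics/ and viewed, and the job is handed in when it is done.

```bash
ls; mkdir -p pics; cat > h.py <<'E'
import numpy as np,cv2
from station import *
def snap(cam,fn,crop=None,scale=1):
    im=capture(cam); c=get_calibration(cam)
    b=cv2.cvtColor(im,cv2.COLOR_RGB2BGR)
    if crop: b=b[crop[1]:crop[3],crop[0]:crop[2]]
    if scale!=1: b=cv2.resize(b,None,fx=scale,fy=scale,interpolation=cv2.INTER_CUBIC)
    cv2.imwrite('pics/'+fn,b); return im,c
def ray(c,px):
    K=np.array(c['K'],float);d=np.array(c['dist'],float);T=np.array(c['T'],float)
    u=cv2.undistortPoints(np.array([[px]],float),K,d)[0,0]
    return T[:3,3],T[:3,:3]@np.array([u[0],-u[1],-1.0])
def at_z(c,px,z):
    o,r=ray(c,px);return o+r*(z-o[2])/r[2]
def proj(c,P):
    K=np.array(c['K'],float);d=np.array(c['dist'],float);T=np.array(c['T'],float)
    p=np.linalg.inv(T)@np.append(P,1);p=p[:3]*[1,-1,-1]
    return cv2.projectPoints(p.reshape(1,1,3),np.zeros(3),np.zeros(3),K,d)[0][0,0]
E
python3 - <<'E'
from h import *
s=sense();print(s)
for n in('scene','top','wrist'):
    im,c=snap(n,n+'0.png');print(n,np.round(c['T'],3).tolist(),c['K'],c['dist'])
    for t in('stirrer','speed_ring','dial_axis','dial_peg','start_button_top','plate_top','beaker'):
        print(t,[(np.round(np.array(r['location'])*[560,420],1).tolist(),round(r['conf'],2)) for r in spot_point(n,t)[:3]])
E
```

```text
pics
{'time_s': 0.0, 'joints': array([ 8.98725469e+01,  2.20900096e+01,  3.79459043e-01, -2.77713418e-02,
       -6.84112117e+01, -1.48173338e+01]), 'joint_velocities': array([ 0.04249038,  0.07878292,  0.04927785, -0.04170519,  0.01180946,
       -0.02175695]), 'effort': array([ 1.16542124e-04, -3.90662813e+01,  1.87400562e+01,  4.21990022e+00,
        1.09270585e-02, -1.94480713e-04]), 'tcp_pos': array([0.16100424, 0.60328064, 0.22146849]), 'ee_rot': array([[ 9.66128682e-01, -2.58060386e-01, -4.55424950e-04],
       [-2.58060765e-01, -9.66126353e-01, -2.12410255e-03],
       [ 1.08148677e-04,  2.16968371e-03, -9.99997640e-01]]), 'wrist_force': array([ 0.20668499,  0.45126252, -0.11907632]), 'moment': array([ 0.00703987,  0.01388079, -0.05047513]), 'gripper_width': 0.9991614239537148}
scene [[-0.853, 0.31, -0.42, 0.248], [-0.521, -0.476, 0.709, 0.568], [0.02, 0.823, 0.567, 0.568], [0.0, 0.0, 0.0, 1.0]] [[534.13815638   0.         282.70606794]
 [  0.         534.13815638 203.38353892]
 [  0.           0.           1.        ]] [-0.04832853  0.          0.          0.          0.    
[... 559 characters left out ...]
], 0.57)]
speed_ring [([236.5, 253.0], 0.86)]
dial_axis [([240.8, 253.5], 0.76)]
dial_peg [([232.2, 266.0], 0.91)]
start_button_top [([277.0, 238.7], 0.64), ([300.4, 252.5], 0.44)]
plate_top [([249.2, 200.8], 0.73)]
beaker [([251.7, 196.0], 0.62), ([201.6, 229.8], 0.47), ([234.7, 267.7], 0.17)]
wrist [[-0.258, 0.931, 0.258, 0.232], [-0.966, -0.248, -0.069, 0.585], [-0.0, -0.267, 0.964, 0.386], [0.0, 0.0, 0.0, 1.0]] [[295.77565605   0.         281.86375259]
 [  0.         295.77565605 210.12539206]
 [  0.           0.           1.        ]] [-0.03495234  0.          0.          0.          0.        ]
stirrer []
speed_ring []
dial_axis []
dial_peg []
start_button_top []
plate_top []
beaker []
```

```bash
python3 - <<'E'
import cv2
a=cv2.imread('pics/top0.png');cv2.imwrite('pics/top0c.png',cv2.resize(a[130:330,140:390],None,fx=3,fy=3,interpolation=cv2.INTER_CUBIC))
a=cv2.imread('pics/scene0.png');cv2.imwrite('pics/scene0b.png',cv2.resize(a,None,fx=1.4,fy=1.4,interpolation=cv2.INTER_CUBIC))
E
```

```text
(no output)
```

View pics/top0c.png

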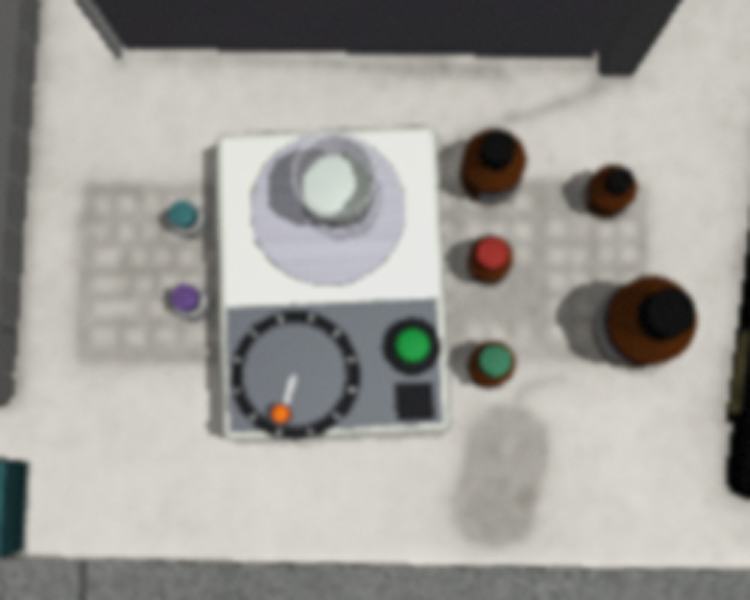

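View pics/scene0b.png

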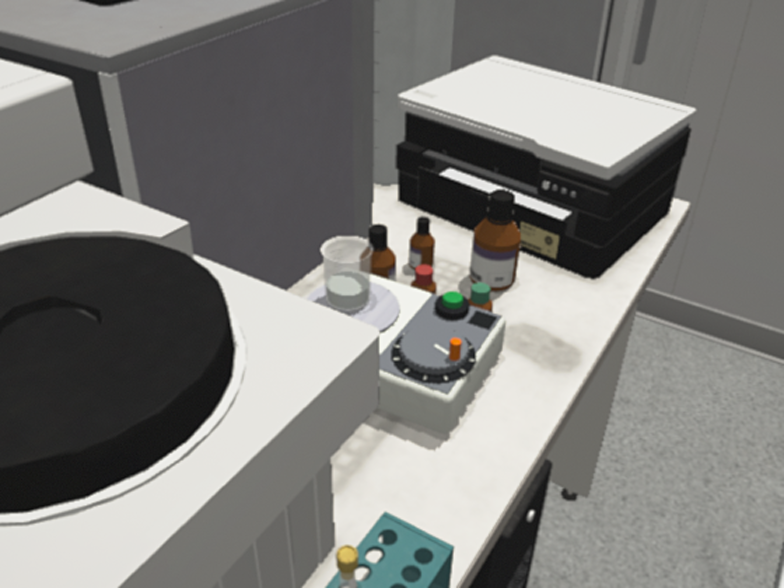

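View pics/top0.png

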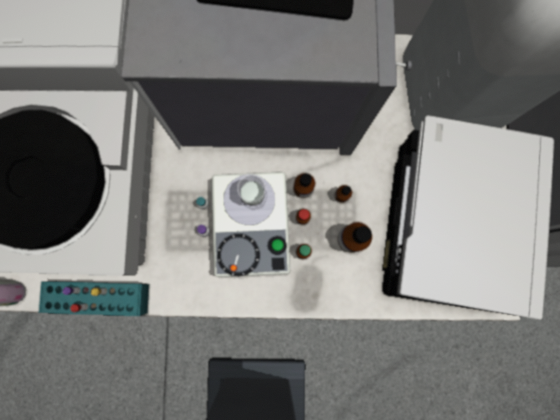

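Top view: the stirrer spans columns 212–289, rows 173–277. The dial is at about (239,254), the orange peg at (233.7,267.7) and the green button at (277.5,245). The vials are on the left at columns ~201, and the bottles on the right at columns ~304.

Look-alikes:
- For the peg: the orange tube top in the teal rack at (96,292). The peg is the one on the dial.
- For the button: the green cap of control_bottle_2 at (304,250), and the black square at (278,264). The button is the green disc on the stirrer.

```bash
python3 - <<'E'
from h import *
im=capture('top');c=get_calibration('top')
hsv=cv2.cvtColor(im,cv2.COLOR_RGB2HSV)
def cen(m,box):
    x0,y0,x1,y1=box;mm=m[y0:y1,x0:x1];ys,xs=np.nonzero(mm);return np.array([xs.mean()+x0,ys.mean()+y0]),len(xs)
org=((hsv[...,0]<16)&(hsv[...,1]>150)&(hsv[...,2]>130))
gr=((hsv[...,0]>50)&(hsv[...,0]<75)&(hsv[...,1]>140)&(hsv[...,2]>80))
p,n=cen(org,(215,255,250,280));print('peg',p,n,at_z(c,p,.09))
g,n=cen(gr,(262,230,294,260));print('btn',g,n,at_z(c,g,.068))
# white housing corners from crop px (deck z=.06)
for q in [(219,137),(434,129),(447,432),(226,437)]:
    px=np.array(q)/3+[140,130];print('corner',px,at_z(c,px,.06))
for t in ('dial_axis','speed_ring'):
    for r in spot_point('top',t): print(t,at_z(c,np.array(r['location'])*[560,420],.075 if t=='dial_axis' else .06))
# ring ellipse fit: dark px
for n in('cal_vial','control_bottle','amber_reagent'):
    print(n,[(np.round(at_z(c,np.array(r['location'])*[560,420],0)[:2],3),round(r['conf'],2)) for r in spot_point('top',n)])
g=cv2.cvtColor(im,cv2.COLOR_RGB2GRAY)
m=(g<55).astype(np.uint8);m[:, :210]=0;m[:,266:]=0;m[:228]=0;m[282:]=0
cn,_=cv2.findContours(m,cv2.RETR_EXTERNAL,cv2.CHAIN_APPROX_NONE)
pts=np.vstack([k for k in cn if len(k)>6]);h=cv2.convexHull(pts);e=cv2.fitEllipse(h);print('ring',e,at_z(c,e[0],.063))
im=capture('scene');c=get_calibration('scene')
hsv=cv2.cvtColor(im,cv2.COLOR_RGB2HSV)
org=((hsv[...,0]<16)&(hsv[...,1]>150)&(hsv[...,2]>130))
p,n=cen(org,(310,235,335,262));print('peg scene',p,n,at_z(c,p,.086))
E
```

```text
peg [233.21428571 267.5       ] 28 [0.49512116 0.0296078  0.09      ]
btn [277.27619048 244.64761905] 105 [ 0.54443441 -0.05820269  0.068     ]
corner [213.         175.66666667] [0.68998096 0.08222538 0.06      ]
corner [284.66666667 173.        ] [ 0.69928627 -0.07129373  0.06      ]
corner [289. 274.] [ 0.48453954 -0.08381037  0.06      ]
corner [215.33333333 275.66666667] [0.47807441 0.06871896 0.06      ]
dial_axis [0.52458544 0.01840317 0.075     ]
dial_axis [0.62053981 0.09857284 0.075     ]
speed_ring [0.52859637 0.01563228 0.06      ]
cal_vial [(array([0.642, 0.11 ]), 0.56), (array([0.581, 0.104]), 0.53)]
control_bottle [(array([ 0.617, -0.121]), 0.45)]
amber_reagent [(array([ 0.679, -0.111]), 0.87), (array([ 0.672, -0.204]), 0.65), (array([ 0.565, -0.226]), 0.58)]
ring ((237.92059326171875, 254.3404083251953), (40.414852142333984, 41.030845642089844), 63.1059684753418) [0.5229765  0.02310381 0.063     ]
peg scene [325.04347826 244.26086957] 23 [0.50010938 0.02107423 0.086     ]
```

View pics/wrist0.png

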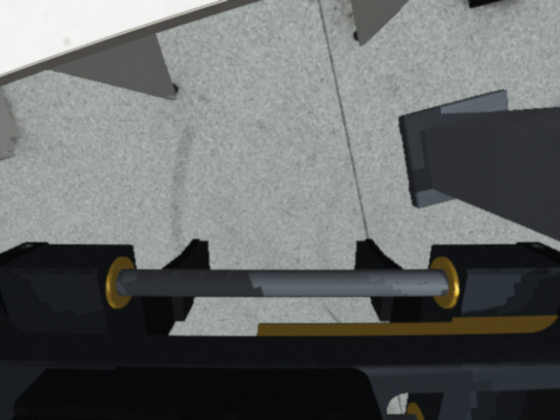

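```bash
python3 - <<'E'
from h import *
c=get_calibration('top')
for z in(0,.1,.2,.3):
    print(z,[np.round(at_z(c,p,z)[:2],3).tolist() for p in[(138,274),(150,95),(128,100),(40,285),(148,310)]])
c=get_calibration('scene')
for z in(0,.1,.2,.3): print(z,[np.round(at_z(c,(p[0]/1.4,p[1]/1.4),z)[:2],3).tolist() for p in [(378,340),(0,185),(235,345)]])
s=sense();R=s['ee_rot'];P=s['tcp_pos']
print(R.T@(np.array([.47,.02,.25])-P)*100)
E
```

```text
0 [[0.478, 0.249], [0.898, 0.25], [0.885, 0.301], [0.447, 0.469], [0.4, 0.222]]
0.1 [[0.478, 0.217], [0.853, 0.218], [0.841, 0.264], [0.451, 0.414], [0.408, 0.193]]
0.2 [[0.478, 0.186], [0.809, 0.187], [0.798, 0.227], [0.454, 0.359], [0.417, 0.165]]
0.3 [[0.478, 0.155], [0.764, 0.155], [0.755, 0.19], [0.458, 0.304], [0.425, 0.136]]
0 [[0.625, -0.029], [1.369, -0.032], [0.764, 0.072]]
0.1 [[0.559, 0.076], [1.172, 0.074], [0.673, 0.159]]
0.2 [[0.493, 0.181], [0.975, 0.179], [0.582, 0.246]]
0.3 [[0.426, 0.286], [0.777, 0.285], [0.491, 0.334]]
[44.89567345 48.44781317 -2.74444571]
```

The wrist picture shows only the floor, so the arm hangs clear of the bench. The tall appliance's near-right corner is at about (0.48, 0.19, 0.2). I'll swing round in front of it with the tool raised and the fingers shutting.

```bash
python3 -m inch '[{"fingers":0,"delta_pos":[0,0,-4],"spin":0},{"fingers":0,"delta_pos":[2,3,-8],"spin":0},{"fingers":0,"delta_pos":[5,6,-8],"spin":0},{"fingers":0,"delta_pos":[8,9.5,-8],"spin":0},{"fingers":0,"delta_pos":[11,13,-8],"spin":0},{"fingers":0,"delta_pos":[14,16.6,-8],"spin":0},{"fingers":0,"delta_pos":[17,20,-8],"spin":0},{"fingers":0,"delta_pos":[20,23.8,-8],"spin":0},{"fingers":0,"delta_pos":[23,27.3,-8],"spin":0},{"fingers":0,"delta_pos":[26,30.9,-8],"spin":0},{"fingers":0,"delta_pos":[29,34.5,-8],"spin":0},{"fingers":0,"delta_pos":[32,38,-8],"spin":0},{"fingers":0,"delta_pos":[35,41.6,-8],"spin":0},{"fingers":0,"delta_pos":[38,45,-8],"spin":0},{"fingers":0,"delta_pos":[39.3,46.7,-8],"spin":0},{"fingers":0,"delta_pos":[39.3,46.7,-8],"spin":0},{"fingers":0,"delta_pos":[39.3,46.7,-8],"spin":0}]'
python3 - <<'E'
from h import *
s=sense();print(s['joints'],s['tcp_pos'],s['wrist_force'],s['gripper_width'],s['time_s'])
im,c=snap('wrist','w1.png')
E
```

```text
time_s: 3.25
tcp_pos: [0.4204, 0.051, 0.3025]
ee_rot: [[0.966, -0.259, -0.0], [-0.259, -0.966, 0.0], [-0.0, -0.0, -1.0]]
wrist_force: [-1.1, 0.1, -0.3]
gripper_width: 0.007
[ 2.90792710e+01 -1.34853837e+00 -1.73542022e+01 -1.35196219e-02
 -7.39879649e+01  4.58981895e+01] [0.4203752  0.05100983 0.30254139] [-1.05938604  0.0663063  -0.27638777] 0.006873723934594434 3.25
```

View pics/w1.png

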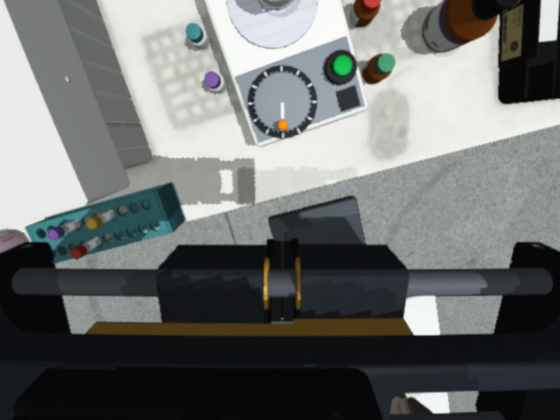

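Wrist view: the dial is centred near (283,101), the peg is at (283,125) with its white line pointing at it, and the button is at (342,67). I'll measure these here.

```bash
cat > m.py <<'E'
from h import *
def big(m,near,rad):
    n,l,st,ce=cv2.connectedComponentsWithStats(m.astype(np.uint8))
    b=[(st[i,4],i) for i in range(1,n) if np.hypot(*(ce[i]-near))<rad]
    if not b: return None,0,None
    a,i=max(b);return ce[i],a,st[i]
def meas(axis=(0.5235,0.021),btn=(.544,-.058),peg=(.496,.03),z=0.086):
    im=capture('wrist');c=get_calibration('wrist')
    hsv=cv2.cvtColor(im,cv2.COLOR_RGB2HSV)
    org=((hsv[...,0]<17)&(hsv[...,1]>150)&(hsv[...,2]>110))
    gr=((hsv[...,0]>50)&(hsv[...,0]<75)&(hsv[...,1]>140)&(hsv[...,2]>60))
    o=[]
    for nm,m,P in(('peg',org,(*peg,z)),('btn',gr,(*btn,.066))):
        px=proj(c,np.array(P));p,a,st=big(m,px,60)
        print(nm,'pred',px.round(1),'found',None if p is None else p.round(1),a,None if st is None else st.tolist(),None if p is None else at_z(c,p,P[2]).round(4))
    return im,c
E
python3 - <<'E'
from m import *
im,c=meas()
g=cv2.cvtColor(im,cv2.COLOR_RGB2GRAY)
for n in('dial_axis','dial_peg','start_button_top','speed_ring'):
    print(n,[(np.round(np.array(r['location'])*[560,420],1),at_z(c,np.array(r['location'])*[560,420],{'dial_axis':.075,'dial_peg':.086,'start_button_top':.066,'speed_ring':.06}[n]).round(4),round(r['conf'],2)) for r in spot_point('wrist',n)[:2]])
cv2.imwrite('pics/w1c.png',cv2.resize(cv2.cvtColor(im,cv2.COLOR_RGB2BGR)[40:160,220:380],None,fx=5,fy=5,interpolation=cv2.INTER_CUBIC))
# ring: overlay candidates
m=(g<50).astype(np.uint8);mm=np.zeros_like(m);cv2.circle(mm,(283,101),40,1,-1);m&=mm
ys,xs=np.nonzero(m);h=cv2.convexHull(np.stack([xs,ys],1).astype(np.int32));e=cv2.fitEllipse(h);print(e,at_z(c,e[0],.063))
E
```

```text
peg pred [283.1 124. ] found [282.5 125. ] 35 [278, 120, 10, 10, 35] [0.495 0.031 0.086]
btn pred [341.4  67.3] found [342.7  65.1] 350 [333, 55, 20, 22, 350] [ 0.546  -0.0601  0.066 ]
dial_axis [(array([278.9, 100.5]), array([0.5249, 0.0278, 0.075 ]), 0.65), (array([278.5, 102.9]), array([0.5223, 0.029 , 0.075 ]), 0.59)]
dial_peg [(array([283.4, 123.3]), array([0.4967, 0.0294, 0.086 ]), 0.84)]
start_button_top [(array([345.5,  64.2]), array([ 0.5462, -0.0638,  0.066 ]), 0.61), (array([284.6, 123.7]), array([0.4962, 0.0279, 0.066 ]), 0.37)]
speed_ring [(array([279.4, 101.4]), array([0.525 , 0.0272, 0.06  ]), 0.92)]
((281.8111572265625, 101.01133728027344), (65.07245635986328, 69.43885040283203), 5.626902103424072) [0.52441999 0.02412531 0.063     ]
```

View pics/w1c.png

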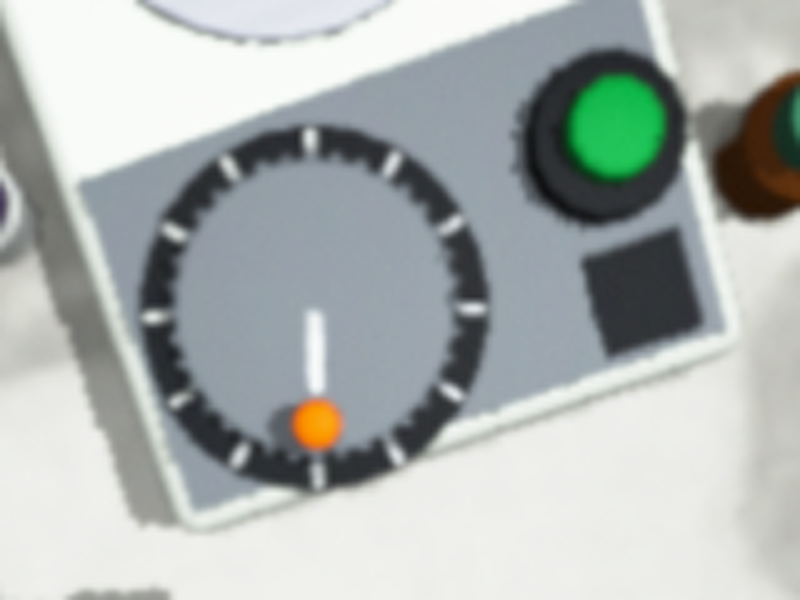

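The ring fit puts the axis at (0.524, 0.0225). The peg is at (0.4965, 0.0305), 28.6 mm from the axis against 28 mm given, so the start angle is about 165° in world axes. Next I move behind the peg and spin -90° so that tool x is tangential.

```bash
python3 -m inch '[{"fingers":0,"delta_pos":[1,0.5,0],"spin":-8},{"fingers":0,"delta_pos":[2,1,0],"spin":-16},{"fingers":0,"delta_pos":[4,1.5,0],"spin":-24},{"fingers":0,"delta_pos":[6,2,0],"spin":-32},{"fingers":0,"delta_pos":[7,2.7,0],"spin":-40},{"fingers":0,"delta_pos":[7.9,2.7,2],"spin":-48},{"fingers":0,"delta_pos":[7.9,2.7,4],"spin":-56},{"fingers":0,"delta_pos":[7.9,2.7,7],"spin":-64},{"fingers":0,"delta_pos":[7.9,2.7,10],"spin":-72},{"fingers":0,"delta_pos":[7.9,2.7,13],"spin":-80},{"fingers":0,"delta_pos":[7.9,2.7,15],"spin":-88},{"fingers":0,"delta_pos":[7.9,2.7,16],"spin":-90},{"fingers":0,"delta_pos":[7.9,2.7,16],"spin":-90},{"fingers":0,"delta_pos":[7.9,2.7,16],"spin":-90}]'
python3 - <<'E'
from m import *
s=sense();print(s['joints'].round(1),s['tcp_pos'],s['gripper_width'])
im,c=meas()
cv2.imwrite('pics/w2.png',cv2.cvtColor(im,cv2.COLOR_RGB2BGR))
print(proj(c,s['tcp_pos']))
E
```

```text
time_s: 4.95
tcp_pos: [0.4902, 0.0053, 0.143]
ee_rot: [[0.258, 0.966, 0.001], [0.966, -0.258, -0.0], [0.0, 0.001, -1.0]]
wrist_force: [-0.5, -0.2, 0.5]
gripper_width: 0.004
[ 19.7  13.5 -24.7   0.  -51.8 145.4] [0.49022439 0.00534906 0.14296485] 0.0041288362214698905
peg pred [279.6 193. ] found [279.4 195.5] 181 [273, 188, 14, 16, 181] [0.4953 0.0281 0.086 ]
btn pred [357.  267.8] found None 0 None None
[280.46301064 254.31559513]
```

View pics/w2.png

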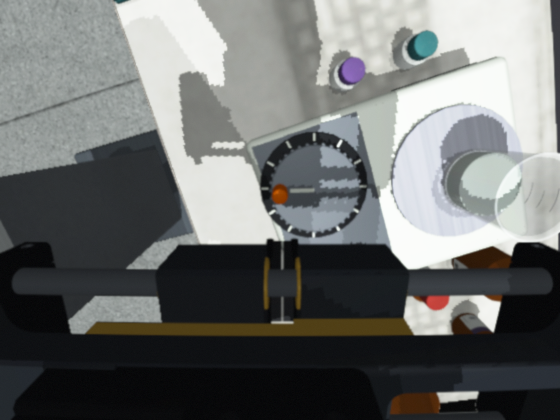

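The peg sits 25 mm ahead along tool x and on the radial line, so I can descend now, with a gap of about 10 mm.

```bash
python3 -m inch '[{"fingers":0,"delta_pos":[0,0,2],"spin":0},{"fingers":0,"delta_pos":[0,0,4],"spin":0},{"fingers":0,"delta_pos":[0,0,5.5],"spin":0},{"fingers":0,"delta_pos":[0,0,6],"spin":0},{"fingers":0,"delta_pos":[0.3,0,6],"spin":0},{"fingers":0,"delta_pos":[0.6,0,6],"spin":0},{"fingers":0,"delta_pos":[0.6,0,6],"spin":0}]'
python3 - <<'E'
from m import *
s=sense();print(s['tcp_pos'],s['wrist_force'])
im,c=meas(z=.092)
print(proj(c,s['tcp_pos']))
cv2.imwrite('pics/w3.png',cv2.resize(cv2.cvtColor(im,cv2.COLOR_RGB2BGR)[90:270,180:420],None,fx=3,fy=3,interpolation=cv2.INTER_CUBIC))
E
```

```text
time_s: 5.7
tcp_pos: [0.4924, 0.0113, 0.0837]
ee_rot: [[0.257, 0.966, 0.003], [0.966, -0.257, 0.001], [0.001, 0.002, -1.0]]
wrist_force: [0.5, -1.2, 0.1]
gripper_width: 0.006
[0.49239556 0.01132609 0.0836797 ] [ 0.5080377  -1.24770975  0.10181216]
peg pred [278.8 228.7] found [277.6 231.5] 305 [268, 222, 20, 20, 305] [0.4949 0.0286 0.092 ]
btn pred [376.8 313.7] found None 0 None None
[281.22776353 254.2150953 ]
```

View pics/w3.png

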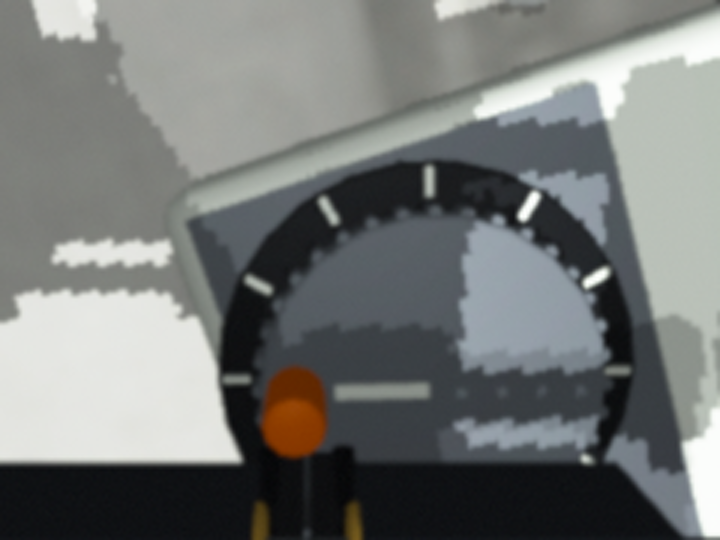

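The peg (crop 295,430) is just ahead of the shut fingertips (crop 258–355), with a gap of about 2 mm. I'll push the first click slowly along the arc.

```bash
python3 -m inch '[{"fingers":0,"delta_pos":[0.05,-0.15,0],"spin":0},{"fingers":0,"delta_pos":[0.19,-0.2,0],"spin":0},{"fingers":0,"delta_pos":[0.31,-0.26,0],"spin":2.5},{"fingers":0,"delta_pos":[0.44,-0.32,0],"spin":5},{"fingers":0,"delta_pos":[0.57,-0.38,0],"spin":7.5},{"fingers":0,"delta_pos":[0.7,-0.43,0],"spin":10},{"fingers":0,"delta_pos":[0.83,-0.47,0],"spin":12.5},{"fingers":0,"delta_pos":[0.9,-0.49,0],"spin":14},{"fingers":0,"delta_pos":[0.9,-0.49,0],"spin":14}]'
cat > look.py <<'E'
from m import *
import sys
A=np.array([.524,.0225])
def look(fn):
    s=sense();R=s['ee_rot'];print(s['tcp_pos'].round(4),'yaw',np.degrees(np.arctan2(R[1,0],R[0,0])).round(1),'F',s['wrist_force'].round(1),s['time_s'],'q6',s['joints'][5].round(0))
    im=capture('wrist');c=get_calibration('wrist')
    hsv=cv2.cvtColor(im,cv2.COLOR_RGB2HSV)
    org=((hsv[...,0]<17)&(hsv[...,1]>150)&(hsv[...,2]>70))
    px=proj(c,np.append(s['tcp_pos'][:2]+.0155*R[:2,0],.092))
    p,a,st=big(org,px,70)
    if p is not None:
        w=at_z(c,p,.092);v=w[:2]-A;th=np.degrees(np.arctan2(v[1],v[0]));print('peg',p,a,w.round(4),'r',np.hypot(*v).round(4),'phi',(165-th)%360,'rel tool',(R.T@(w-s['tcp_pos'])*100).round(2))
    b=cv2.cvtColor(im,cv2.COLOR_RGB2BGR)[90:270,180:420]
    cv2.imwrite('pics/'+fn,cv2.resize(b,None,fx=3,fy=3,interpolation=cv2.INTER_CUBIC))
look(sys.argv[1])
E
python3 look.py w4.png
```

```text
time_s: 6.65
tcp_pos: [0.4884, 0.0203, 0.0826]
ee_rot: [[0.484, 0.875, -0.001], [0.875, -0.484, -0.0], [-0.001, -0.001, -1.0]]
wrist_force: [-1.4, -1.7, 1.9]
gripper_width: 0.009
[0.4884 0.0203 0.0826] yaw 61.1 F [-1.4 -1.7  1.9] 6.65 q6 130.0
peg [282.34132841 233.82656827] 542 [0.4973 0.0346 0.092 ] r 0.0293 phi 9.340259207877125 rel tool [ 1.68  0.09 -0.94]
```

View pics/w4.png

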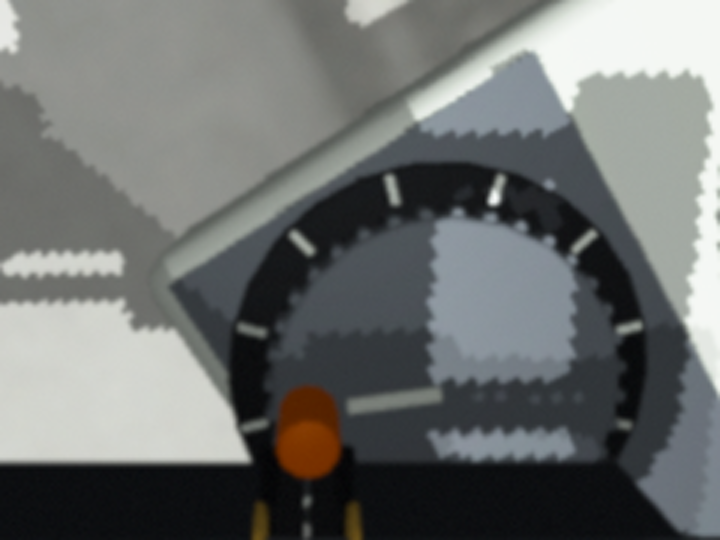

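The dial has turned about 8–9° (the white line is tilted about 7° against the tick's 15°), with ~2 N of contact. I'll make a small calculator for the arc in tool axes.

```bash
cat > arc.py <<'E'
from h import *
import sys
A=np.array([.524,.0225]);r=.0285
d=float(sys.argv[1])/1000
s=sense();R=s['ee_rot'];P=s['tcp_pos'];yaw=np.degrees(np.arctan2(R[1,0],R[0,0]))
for a in sys.argv[2:]:
    f=float(a);th=np.radians(165-f);t=np.array([np.sin(th),-np.cos(th)])
    F=A+r*np.array([np.cos(th),np.sin(th)])-d*t
    dl=R.T@np.append(F-P[:2],.0825-P[2])*100
    print(f,dl.round(2),'spin',round(yaw-(75-f),1))
E
python3 arc.py 16.5 10 12 14 16 18 20 22
```

```text
10.0 [0.07 0.28 0.01] spin -3.9
12.0 [0.16 0.21 0.01] spin -1.9
14.0 [0.26 0.15 0.01] spin 0.1
16.0 [0.36 0.1  0.01] spin 2.1
18.0 [0.46 0.05 0.01] spin 4.1
20.0 [ 0.57 -0.    0.01] spin 6.1
22.0 [ 0.67 -0.05  0.01] spin 8.1
```

```bash
python3 -m inch '[{"fingers":0,"delta_pos":[0.1,0.02,0],"spin":0},{"fingers":0,"delta_pos":[0.2,0.02,0],"spin":0},{"fingers":0,"delta_pos":[0.3,0.02,0],"spin":2},{"fingers":0,"delta_pos":[0.4,0,0],"spin":4},{"fingers":0,"delta_pos":[0.46,0,0],"spin":5},{"fingers":0,"delta_pos":[0.46,0,0],"spin":5}]'
python3 look.py w5.png
```

```text
time_s: 7.3
tcp_pos: [0.4921, 0.0253, 0.0827]
ee_rot: [[0.558, 0.83, 0.002], [0.83, -0.558, 0.001], [0.002, 0.001, -1.0]]
wrist_force: [-0.1, -0.4, 0.6]
gripper_width: 0.007
[0.4921 0.0253 0.0827] yaw 56.1 F [-0.1 -0.4  0.6] 7.3 q6 124.0
peg [278.72693032 225.65160075] 531 [0.503  0.0435 0.092 ] r 0.0297 phi 30.02150960576506 rel tool [ 2.13 -0.12 -0.92]
```

View pics/w5.png

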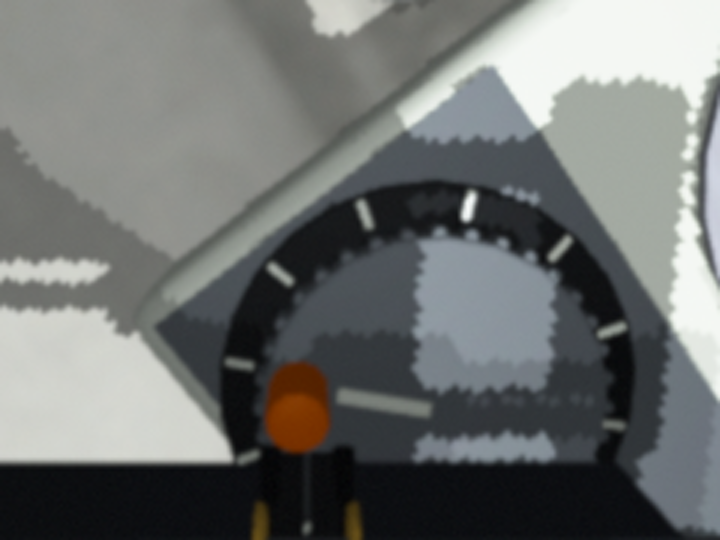

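One click is done: the dial rests at φ=30.0°, with the white line at the next tick. Now the second click.

```bash
python3 arc.py 16.5 25 30 33 36 39 42 45 48 49
```

```text
25.0 [ 0.23 -0.2   0.02] spin 6.1
30.0 [ 0.5  -0.3   0.02] spin 11.1
33.0 [ 0.67 -0.36  0.02] spin 14.1
36.0 [ 0.83 -0.4   0.02] spin 17.1
39.0 [ 1.   -0.43  0.02] spin 20.1
42.0 [ 1.17 -0.46  0.02] spin 23.1
45.0 [ 1.34 -0.48  0.02] spin 26.1
48.0 [ 1.52 -0.48  0.02] spin 29.1
49.0 [ 1.57 -0.48  0.02] spin 30.1
```

```bash
python3 -m inch '[{"fingers":0,"delta_pos":[0.12,-0.1,0],"spin":3},{"fingers":0,"delta_pos":[0.23,-0.2,0],"spin":6},{"fingers":0,"delta_pos":[0.37,-0.25,0],"spin":8.5},{"fingers":0,"delta_pos":[0.5,-0.3,0],"spin":11},{"fingers":0,"delta_pos":[0.59,-0.33,0],"spin":12.5},{"fingers":0,"delta_pos":[0.67,-0.36,0],"spin":14},{"fingers":0,"delta_pos":[0.75,-0.38,0],"spin":15.5},{"fingers":0,"delta_pos":[0.83,-0.4,0],"spin":17},{"fingers":0,"delta_pos":[0.92,-0.42,0],"spin":18.5},{"fingers":0,"delta_pos":[1.0,-0.43,0],"spin":20},{"fingers":0,"delta_pos":[1.09,-0.45,0],"spin":21.5},{"fingers":0,"delta_pos":[1.17,-0.46,0],"spin":23},{"fingers":0,"delta_pos":[1.25,-0.47,0],"spin":24.5},{"fingers":0,"delta_pos":[1.34,-0.48,0],"spin":26},{"fingers":0,"delta_pos":[1.42,-0.48,0],"spin":27.5},{"fingers":0,"delta_pos":[1.42,-0.48,0],"spin":27.5}]'
python3 look.py w6.png
```

```text
time_s: 8.95
tcp_pos: [0.4964, 0.0396, 0.083]
ee_rot: [[0.878, 0.478, 0.003], [0.478, -0.878, 0.001], [0.003, 0.001, -1.0]]
wrist_force: [0.7, 0.7, -0.0]
gripper_width: 0.002
[0.4964 0.0396 0.083 ] yaw 28.5 F [ 0.7  0.7 -0. ] 8.95 q6 95.0
peg [279.93320611 224.64503817] 524 [0.5156 0.0506 0.092 ] r 0.0293 phi 58.326692732460344 rel tool [ 2.21 -0.05 -0.9 ]
```

View pics/w6.png

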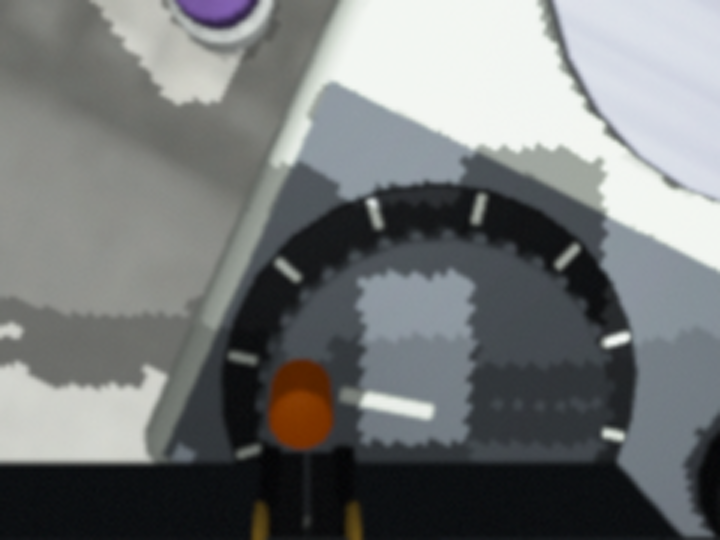

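The second click is done (φ≈58–60°, same relative picture as after the first). Now the third.

```bash
python3 arc.py 16.5 54 59 62 65 68 71 74 76 77
```

```text
54.0 [ 0.36 -0.22  0.05] spin 7.6
59.0 [ 0.63 -0.32  0.05] spin 12.6
62.0 [ 0.79 -0.37  0.05] spin 15.6
65.0 [ 0.96 -0.41  0.05] spin 18.6
68.0 [ 1.13 -0.44  0.05] spin 21.6
71.0 [ 1.3  -0.46  0.05] spin 24.6
74.0 [ 1.47 -0.47  0.05] spin 27.6
76.0 [ 1.59 -0.47  0.05] spin 29.6
77.0 [ 1.65 -0.47  0.05] spin 30.6
```

```bash
python3 -m inch '[{"fingers":0,"delta_pos":[0.18,-0.11,0],"spin":4},{"fingers":0,"delta_pos":[0.36,-0.22,0],"spin":7.5},{"fingers":0,"delta_pos":[0.5,-0.27,0],"spin":10},{"fingers":0,"delta_pos":[0.63,-0.32,0],"spin":12.5},{"fingers":0,"delta_pos":[0.71,-0.35,0],"spin":14},{"fingers":0,"delta_pos":[0.79,-0.37,0],"spin":15.5},{"fingers":0,"delta_pos":[0.88,-0.39,0],"spin":17},{"fingers":0,"delta_pos":[0.96,-0.41,0],"spin":18.5},{"fingers":0,"delta_pos":[1.05,-0.43,0],"spin":20},{"fingers":0,"delta_pos":[1.13,-0.44,0],"spin":21.5},{"fingers":0,"delta_pos":[1.22,-0.45,0],"spin":23},{"fingers":0,"delta_pos":[1.3,-0.46,0],"spin":24.5},{"fingers":0,"delta_pos":[1.39,-0.47,0],"spin":26},{"fingers":0,"delta_pos":[1.47,-0.47,0],"spin":27.5},{"fingers":0,"delta_pos":[1.47,-0.47,0],"spin":27.5}]'
python3 look.py w7.png
```

```text
time_s: 10.5
tcp_pos: [0.5067, 0.0507, 0.0827]
ee_rot: [[1.0, 0.018, 0.002], [0.018, -1.0, 0.001], [0.002, -0.001, -1.0]]
wrist_force: [0.1, 1.1, -0.4]
gripper_width: 0.005
[0.5067 0.0507 0.0827] yaw 1.0 F [ 0.1  1.1 -0.4] 10.5 q6 67.0
peg [280.28977273 233.62121212] 528 [0.524  0.0515 0.092 ] r 0.029 phi 74.99784863635792 rel tool [ 1.73 -0.05 -0.92]
```

View pics/w7.png

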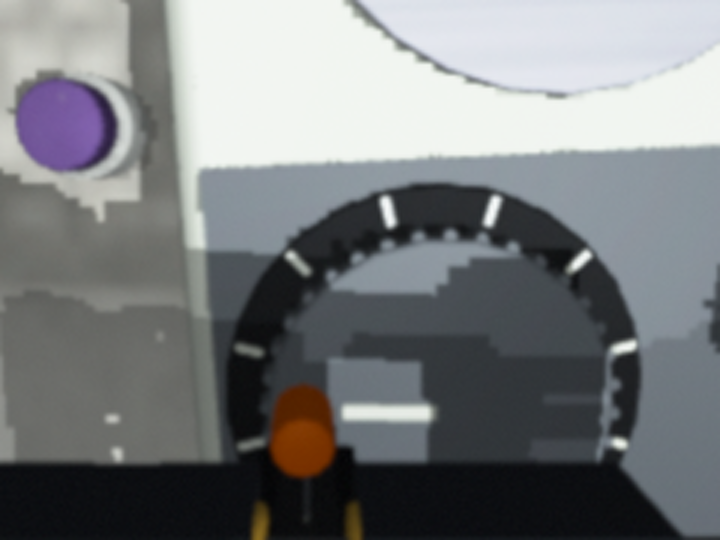

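Not snapped yet: φ is about 75°, right at half-way. I'll nudge it further.

```bash
python3 -m inch '[{"fingers":0,"delta_pos":[0.08,0,0],"spin":1.5},{"fingers":0,"delta_pos":[0.15,0,0],"spin":3},{"fingers":0,"delta_pos":[0.15,0,0],"spin":3},{"fingers":0,"delta_pos":[0.15,0,0],"spin":3}]'
python3 look.py w8.png;python3 arc.py 16.5 77 84 89 92 95 98 101 104
```

```text
time_s: 10.95
tcp_pos: [0.5075, 0.0503, 0.0826]
ee_rot: [[0.999, -0.034, 0.0], [-0.034, -0.999, 0.0], [0.0, -0.0, -1.0]]
wrist_force: [-0.4, -0.6, 0.0]
gripper_width: 0.004
[0.5075 0.0503 0.0826] yaw -1.9 F [-0.4 -0.6  0. ] 10.95 q6 64.0
peg [279.21428571 223.79343629] 518 [0.5305 0.0506 0.092 ] r 0.0288 phi 88.0750961439374 rel tool [ 2.3  -0.11 -0.94]
77.0 [ 0.11 -0.13  0.01] spin 0.1
84.0 [ 0.47 -0.31  0.01] spin 7.1
89.0 [ 0.74 -0.41  0.01] spin 12.1
92.0 [ 0.9  -0.46  0.01] spin 15.1
95.0 [ 1.07 -0.5   0.01] spin 18.1
98.0 [ 1.24 -0.53  0.01] spin 21.1
101.0 [ 1.41 -0.56  0.01] spin 24.1
104.0 [ 1.58 -0.57  0.01] spin 27.1
```

The third click is done (φ≈88–90°). Now the fourth: up to half-way, then nudges.

```bash
python3 -m inch '[{"fingers":0,"delta_pos":[0.1,-0.13,0],"spin":0},{"fingers":0,"delta_pos":[0.28,-0.22,0],"spin":3.5},{"fingers":0,"delta_pos":[0.47,-0.31,0],"spin":7},{"fingers":0,"delta_pos":[0.61,-0.36,0],"spin":9.5},{"fingers":0,"delta_pos":[0.74,-0.41,0],"spin":12},{"fingers":0,"delta_pos":[0.82,-0.43,0],"spin":13.5},{"fingers":0,"delta_pos":[0.9,-0.46,0],"spin":15},{"fingers":0,"delta_pos":[0.98,-0.48,0],"spin":16.5},{"fingers":0,"delta_pos":[1.07,-0.5,0],"spin":18},{"fingers":0,"delta_pos":[1.15,-0.52,0],"spin":19.5},{"fingers":0,"delta_pos":[1.24,-0.53,0],"spin":21},{"fingers":0,"delta_pos":[1.32,-0.54,0],"spin":22.5},{"fingers":0,"delta_pos":[1.41,-0.56,0],"spin":24},{"fingers":0,"delta_pos":[1.49,-0.57,0],"spin":25.5},{"fingers":0,"delta_pos":[1.54,-0.57,0],"spin":26.5},{"fingers":0,"delta_pos":[1.54,-0.57,0],"spin":26.5}]'
python3 look.py w9.png
```

```text
time_s: 12.6
tcp_pos: [0.5236, 0.0557, 0.0828]
ee_rot: [[0.879, -0.477, 0.002], [-0.477, -0.879, 0.0], [0.001, -0.001, -1.0]]
wrist_force: [0.0, 0.7, -0.2]
gripper_width: 0.003
[0.5236 0.0557 0.0828] yaw -28.5 F [ 0.   0.7 -0.2] 12.6 q6 38.0
peg [283.23320896 233.34141791] 536 [0.5386 0.0465 0.092 ] r 0.0281 phi 106.23479362726994 rel tool [ 1.75  0.09 -0.92]
```

View pics/w9.png

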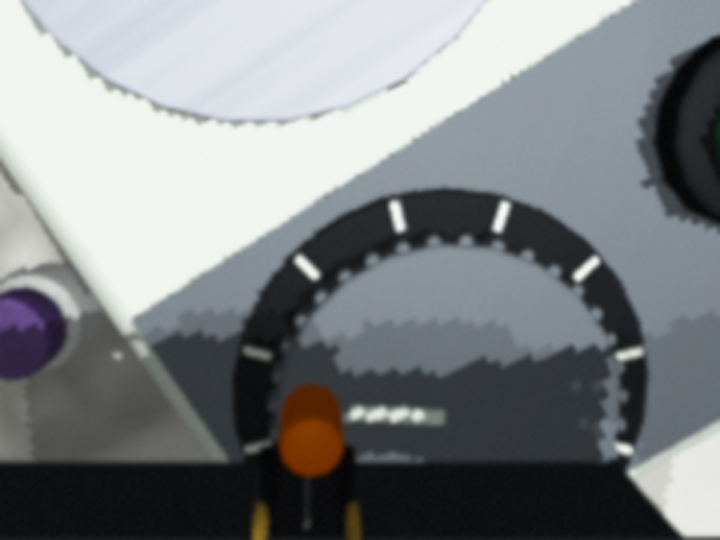

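The dial is at about 105–106°, the same half-way state. One small nudge.

```bash
python3 -m inch '[{"fingers":0,"delta_pos":[0.07,0,0],"spin":1},{"fingers":0,"delta_pos":[0.12,0,0],"spin":2},{"fingers":0,"delta_pos":[0.12,0,0],"spin":2},{"fingers":0,"delta_pos":[0.12,0,0],"spin":2}]'
python3 look.py w10.png
```

```text
time_s: 13.05
tcp_pos: [0.524, 0.0549, 0.0826]
ee_rot: [[0.862, -0.507, 0.0], [-0.507, -0.862, 0.0], [0.0, -0.0, -1.0]]
wrist_force: [-0.6, -0.2, 0.2]
gripper_width: 0.006
[0.524  0.0549 0.0826] yaw -30.4 F [-0.6 -0.2  0.2] 13.05 q6 36.0
peg [282.79545455 224.84848485] 528 [0.5431 0.0429 0.092 ] r 0.028 phi 118.13456813114254 rel tool [ 2.26  0.06 -0.94]
```

View pics/w10.png

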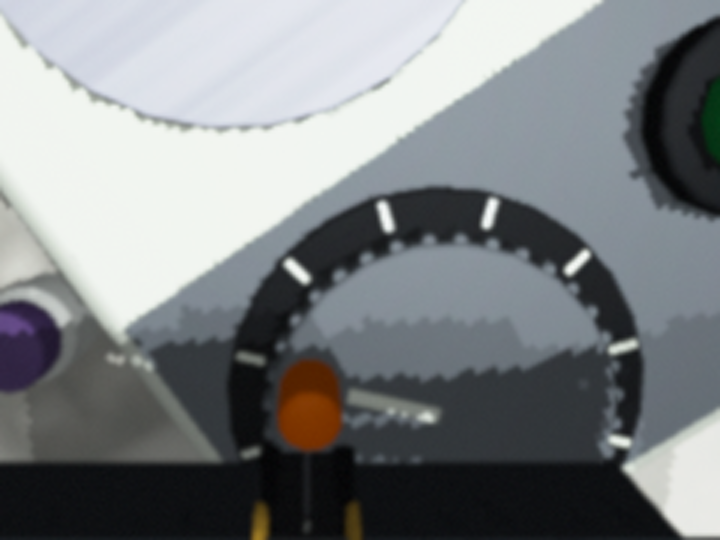

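The fourth click is done: the peg is at φ≈118–120° and resting. I'll back off, lift clear, and go to where the button can be seen.

```bash
python3 -m inch '[{"fingers":0,"delta_pos":[-0.5,0,0],"spin":0},{"fingers":0,"delta_pos":[-1,0,0],"spin":0},{"fingers":0,"delta_pos":[-1,0,-2],"spin":0},{"fingers":0,"delta_pos":[-1,0,-5],"spin":0},{"fingers":0,"delta_pos":[-1,0,-8],"spin":0},{"fingers":0,"delta_pos":[0,1,-11],"spin":-6},{"fingers":0,"delta_pos":[2,4,-11.7],"spin":-13},{"fingers":0,"delta_pos":[3.5,7,-11.7],"spin":-20},{"fingers":0,"delta_pos":[4.6,9.5,-11.7],"spin":-26},{"fingers":0,"delta_pos":[4.6,10.5,-11.7],"spin":-30},{"fingers":0,"delta_pos":[4.6,10.5,-11.7],"spin":-30},{"fingers":0,"delta_pos":[4.6,10.5,-11.7],"spin":-30}]'
python3 - <<'E'
from m import *
s=sense();print(s['tcp_pos'],s['wrist_force'])
im,c=meas(peg=(.538,.047),z=.092)
r=spot_point('wrist','start_button_top');print([(at_z(c,np.array(q['location'])*[560,420],.068).round(4),q['conf']) for q in r])
# height by triangulation with earlier view
cv2.imwrite('pics/w11.png',cv2.cvtColor(im,cv2.COLOR_RGB2BGR))
E
```

```text
time_s: 14.3
tcp_pos: [0.5102, -0.0587, 0.1996]
ee_rot: [[1.0, -0.009, 0.0], [-0.009, -1.0, 0.0], [0.0, -0.0, -1.0]]
wrist_force: [-0.3, 0.1, 0.3]
gripper_width: 0.004
[ 0.51023875 -0.05867746  0.19962362] [-0.26619576  0.05731172  0.26030195]
peg pred [167.9 180.9] found [169.1 177. ] 116 [164, 171, 11, 13, 116] [0.5416 0.0455 0.092 ]
btn pred [280.9 169.6] found [279.8 170.9] 446 [268, 159, 24, 24, 446] [ 0.5427 -0.0569  0.066 ]
[(array([ 0.5437, -0.0578,  0.068 ]), 0.92), (array([0.6279, 0.0825, 0.068 ]), 0.25)]
```

View pics/w11.png

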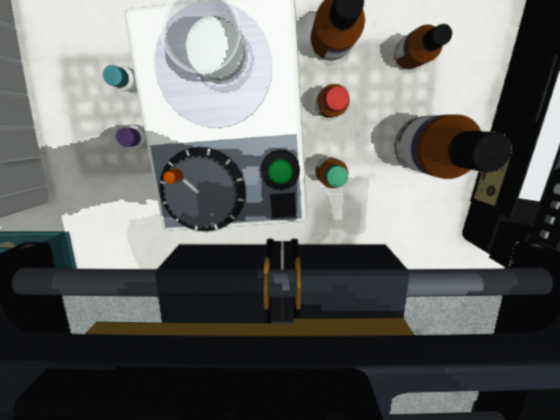

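The button is centred at pixel (280,171), which is about (0.544, −0.058). The peg is at (169,177), and the beaker, vials and bottles are standing. I'll move over the button and come down.

```bash
python3 -m inch '[{"fingers":0,"delta_pos":[1.7,0,2],"spin":0},{"fingers":0,"delta_pos":[3.4,0,5],"spin":0},{"fingers":0,"delta_pos":[3.4,0,8],"spin":0},{"fingers":0,"delta_pos":[3.4,0,10.5],"spin":0},{"fingers":0,"delta_pos":[3.4,0,11.5],"spin":0},{"fingers":0,"delta_pos":[3.4,0,11.5],"spin":0},{"fingers":0,"delta_pos":[3.4,0,11.5],"spin":0}]'; python3 -m inch '[{"fingers":0,"delta_pos":[0,0,0.2],"spin":0},{"fingers":0,"delta_pos":[0,0,0.4],"spin":0},{"fingers":0,"delta_pos":[0,0,0.6],"spin":0},{"fingers":0,"delta_pos":[0,0,0.8],"spin":0},{"fingers":0,"delta_pos":[0,0,1.0],"spin":0},{"fingers":0,"delta_pos":[0,0,1.0],"spin":0}]'
```

```text
time_s: 15.1
tcp_pos: [0.5454, -0.0588, 0.0856]
ee_rot: [[1.0, -0.007, 0.002], [-0.007, -1.0, -0.0], [0.002, 0.0, -1.0]]
wrist_force: [0.1, 0.7, 0.7]
gripper_width: 0.004
time_s: 15.7
tcp_pos: [0.5452, -0.0591, 0.0763]
ee_rot: [[1.0, -0.007, 0.002], [-0.007, -1.0, -0.0], [0.002, 0.0, -1.0]]
wrist_force: [-2.5, 1.2, 9.9]
gripper_width: 0.005
```

```bash
python3 -m inch '[{"fingers":0,"delta_pos":[0,0,0.05],"spin":0},{"fingers":0,"delta_pos":[0,0,0.05],"spin":0}]'; python3 -m inch '[{"fingers":0,"delta_pos":[0,0,-0.2],"spin":0},{"fingers":0,"delta_pos":[0,0,-0.2],"spin":0}]';python3 -m inch '[{"fingers":0,"delta_pos":[0,0,-0.2],"spin":0},{"fingers":0,"delta_pos":[0,0,-0.2],"spin":0}]';python3 -m inch '[{"fingers":0,"delta_pos":[0,0,-0.2],"spin":0},{"fingers":0,"delta_pos":[0,0,-0.2],"spin":0}]'
```

```text
time_s: 15.9
tcp_pos: [0.5452, -0.0591, 0.0763]
ee_rot: [[1.0, -0.007, 0.002], [-0.007, -1.0, -0.0], [0.002, 0.0, -1.0]]
wrist_force: [-3.6, 1.5, 11.2]
gripper_width: 0.006
time_s: 16.1
tcp_pos: [0.5451, -0.0591, 0.0769]
ee_rot: [[1.0, -0.007, 0.002], [-0.007, -1.0, 0.0], [0.002, -0.0, -1.0]]
wrist_force: [1.1, 0.7, 3.5]
gripper_width: 0.007
time_s: 16.3
tcp_pos: [0.545, -0.0591, 0.0783]
ee_rot: [[1.0, -0.008, 0.002], [-0.008, -1.0, 0.0], [0.002, -0.0, -1.0]]
wrist_force: [1.4, -0.1, 3.0]
gripper_width: 0.009
time_s: 16.5
tcp_pos: [0.5445, -0.0593, 0.08]
ee_rot: [[1.0, -0.008, 0.0], [-0.008, -1.0, -0.0], [0.0, 0.0, -1.0]]
wrist_force: [1.4, 0.5, 0.8]
gripper_width: 0.008
```

The profile fits the button: a hard stop at z = 0.0763, about 4 N just above it, falling to ~1 N at 0.080. That is a full 5 mm press. Now I retreat and check everything.

```bash
python3 -m inch '[{"fingers":0,"delta_pos":[0,0,-1],"spin":0},{"fingers":0,"delta_pos":[0,0,-4],"spin":0},{"fingers":0,"delta_pos":[0,0,-8],"spin":0},{"fingers":0,"delta_pos":[-3.4,0,-12],"spin":0},{"fingers":0,"delta_pos":[-7,0,-14],"spin":0},{"fingers":0,"delta_pos":[-7,0,-14],"spin":0},{"fingers":0,"delta_pos":[-7,0,-14],"spin":0}]'
python3 - <<'E'
from m import *
im,c=meas(peg=(.538,.047),z=.092)
s=sense();print(s['wrist_force'])
cv2.imwrite('pics/w12.png',cv2.cvtColor(im,cv2.COLOR_RGB2BGR))
cv2.imwrite('pics/w12c.png',cv2.resize(cv2.cvtColor(im,cv2.COLOR_RGB2BGR)[80:200,140:320],None,fx=4,fy=4,interpolation=cv2.INTER_CUBIC))
E
```

```text
time_s: 17.2
tcp_pos: [0.4734, -0.0588, 0.2208]
ee_rot: [[1.0, -0.008, 0.001], [-0.008, -1.0, 0.001], [0.001, -0.001, -1.0]]
wrist_force: [-0.3, -0.2, -0.1]
gripper_width: 0.004
peg pred [171.3 139.5] found [175.4 135. ] 163 [167, 129, 19, 13, 163] [0.5421 0.0426 0.092 ]
btn pred [280.3 131.5] found [279.7 131.5] 470 [268, 119, 24, 26, 470] [ 0.5441 -0.0574  0.066 ]
[0.99875099 0.0413329  0.16584026]
```

View pics/w12.png

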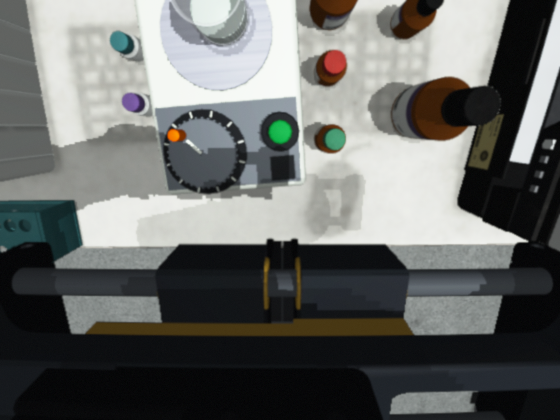

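View pics/w12c.png

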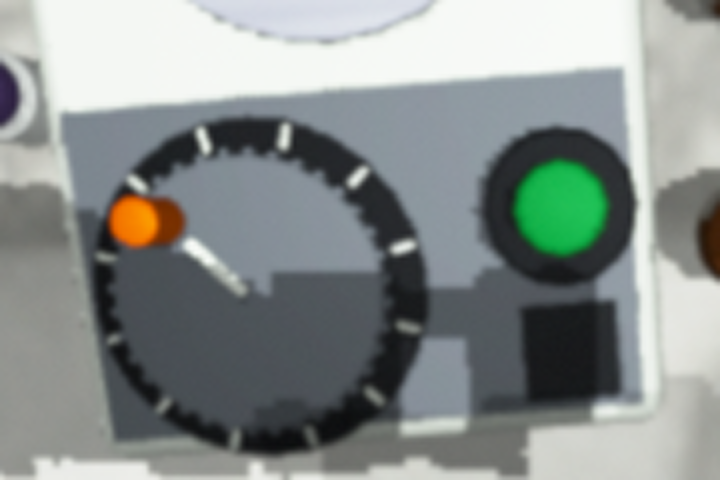

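Final view: counting clockwise from the start tick (crop 235,440), the white line points at the fourth tick (137,183). The button is up, and every item stands where it was. Handing in.

```bash
python3 -c "
from station import *
print(finish_job())"
```

```text
the job is handed in; nothing more can be done
None
```

I turned the dial up by four clicks, pressed the green button right down and let it come back up, then handed the job in. `finish_job()` gives no verdict, so the result rests on my own checks. The clock read about 17 s against the 64 s limit.

- **Dial:** I pushed the peg with the shut fingertips, one click at a time, along its arc. My camera estimates after each click were 30°, 58°, 88° and 118°, close to 30° steps. The last close view shows the dial's white line at the fourth tick clockwise from the start.
- **Pushing force:** Wrist force read at most about 3 N at the stops during the pushes, and it was not logged between them.
- **Button:** The tip met a hard stop at z = 0.0763 m with about 11 N. As I backed off, the force fell from about 3.5 N to 1 N at 0.080 m, which fits a full 5 mm press and release. The stop was about 1 cm higher than I had assumed for the button top, and I had no separate measurement of it. In the last view the button appears up.
- **Beaker, vials and bottles:** In the last wrist views they looked upright and where they had been, though the beaker's top was cut off in the final one. I judged this by eye and did not re-measure their positions. The arm was clear of everything when I handed in.

No check failed. The third and fourth clicks each stopped at half-way first and needed an extra nudge of 1–1.5 mm to snap over.

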